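# Guided pipetting: show the tube to draw from and the well to fill

## Task

Guide the trainee's next transfer by pointing down from just above: first hold the fingertips about 2 cm over the mouth of the one tube in the rack that stands open (its cap is off) for about two seconds, then hold them about 2 cm over the one well of the six-well plate that has no insert standing in it, also for about two seconds. Touch, move and lift nothing, and keep the hand raised on the way so that it never dips over any other tube or any well with an insert. Finish with the hand drawn back at least 15 cm from both the open tube and the empty well, to leave room for the pipette.

Things in the scene. Friction and masses are not known exactly. Their poses are not given: they have to be found in the camera images.
- open_tube_mouth (a point): centre of the open mouth of the uncapped tube, at its rim, 119 mm above the bench. The tube is clear plastic, self-standing, 29 mm in diameter and 113 mm tall, upright in one of the rack's holes; its z axis points up. It is loose
- empty_well (a point): centre of the mouth of the one well with no insert in it, level with the plate's top 20 mm above the bench; z points up. The well is round, 36 mm in diameter and 17 mm deep
- rack: grey plastic tube rack, fixed, 105 mm (its x) by 150 mm (its y), top deck 65 mm above the bench; origin at the centre of its underside. Six round holes in two rows of three, 45 mm apart both ways, at x = -22.5 or 22.5 and y = -45, 0 or 45 mm. Four hold tubes, two are empty; the open tube may be in any of the four filled holes. The rack may stand left or right of the plate
- plate: clear plastic six-well culture plate, fixed, 86 mm (its x) by 128 mm (its y) by 20 mm high; origin at the centre of its underside. Wells in two rows of three, 39 mm apart both ways, at x = -19.5 or 19.5 and y = -39, 0 or 39 mm. Five wells hold an insert; the empty one may be any of the six
- capped_tube_1: 50 ml tube closed with a white screw cap (cap 34 mm in diameter, 13 mm tall), loose and upright in the rack, top 123 mm above the bench; origin at the centre of its underside, 6 mm above the bench. Not to be pointed at
- capped_tube_2: 50 ml tube closed with a white screw cap (cap 34 mm in diameter, 13 mm tall), loose and upright in the rack, top 123 mm above the bench; origin at the centre of its underside, 6 mm above the bench. Not to be pointed at
- capped_tube_3: 50 ml tube closed with a white screw cap (cap 34 mm in diameter, 13 mm tall), loose and upright in the rack, top 123 mm above the bench; origin at the centre of its underside, 6 mm above the bench. Not to be pointed at
- insert_1: white plastic culture insert, an open cup 33 mm in diameter over its rim and 21 mm tall, standing loose in a well, its rim 24 mm above the bench; origin at the centre of its underside. Not to be pointed at
- insert_2: white plastic culture insert, an open cup 33 mm in diameter over its rim and 21 mm tall, standing loose in a well, its rim 24 mm above the bench; origin at the centre of its underside. Not to be pointed at
- insert_3: white plastic culture insert, an open cup 33 mm in diameter over its rim and 21 mm tall, standing loose in a well, its rim 24 mm above the bench; origin at the centre of its underside. Not to be pointed at
- insert_4: white plastic culture insert, an open cup 33 mm in diameter over its rim and 21 mm tall, standing loose in a well, its rim 24 mm above the bench; origin at the centre of its underside. Not to be pointed at
- insert_5: white plastic culture insert, an open cup 33 mm in diameter over its rim and 21 mm tall, standing loose in a well, its rim 24 mm above the bench; origin at the centre of its underside. Not to be pointed at
- loose_cap: the open tube's white screw cap, 34 mm in diameter and 13 mm tall, lying upside down on the bench; origin at the centre of its underside
- media_bottle: glass bottle with a blue cap, 70 mm in diameter, 140 mm tall, loose on the bench; origin at the centre of its underside
- dish: round glass dish, 94 mm in diameter, 45 mm high, loose on the bench; origin at the centre of its underside
- pipette: white hand pipette lying on the bench along its y axis beyond the rack and the plate, 225 mm long and 26 mm thick; origin under its middle, on the bench

How it is judged:
By the outcome, as a careful person would: the job done as asked, in the order asked, and still so for the second after the job is handed in, with the robot touching nothing.
It also fails if it takes over 48 s, if anything falls off the work surface, if the arm or the gripper's body presses on something with over 40 N, if the wrist force passes 120 N, or if a joint passes its speed limit or range.

## Robot

A 7-joint arm with a two-finger parallel gripper is mounted at the origin on the work surface. World frame = base frame: x ahead of the robot, y to its left, z up, the work surface at z = 0. Lengths are in m, angles in rad, forces in N, time in s.
With the tool pointing down it reaches from about 0.4 to 0.875 m from the base axis. Payload 19.3 kg.
Tool frame: the origin (TCP) lies midway between the tips of the shut fingers; the grasp point (between the pads) lies 19 mm behind it (env.pinch_z is the distance from the TCP to the grasp point, in m); z points along the fingers, x is the direction in which the jaws open and shut, and the axes are right-handed (so a half turn about z gives the same grasp; the last joint's range is limited). The gripper opens to 85 mm and grips with 20 to 120 N. Pads are 22 mm wide; open, the fingers measure 114 mm over their backs; the gripper's body (76 mm by 85 mm) begins 54 mm behind the grasp point. The pads swing forward as they close: fully open they stand 13 mm farther back than shut.
Start: joints at [1.243, 0.521, -0.036, 1.599, 0.021, 1.021, -0.113], TCP at [0.159, -0.604, 0.231] pointing down, gripper open.
Joint ranges: [-2.91, 2.91], [-0.3, 2.13], [-1.5, 1.42], [0.17, 2.43], [-1.26, 4.41], [0.16, 1.93], [-2.52, 2.52]. Speed limits (rad/s): [1.89, 1.89, 2.39, 2.39, 3.01, 3.01, 3.01].

## Interface

Orientations are given as a unit quaternion [w, x, y, z].
In Python, from rig import env, vision, spot_in, spot_point gives the robot as it stands.
- The arm moves only by the tool move_arm, never from a script. Its argument "commands" is a list of rows, each a list of 5 numbers: the shift along the world's x, y, z in m, then the turn about the world's z in degrees, then the closure in counts, from 0 (fully open) to 255 (shut). A call has 1 to 8 rows; each row is the pose to reach, as a shift and turn from the pose commanded when the call began; what a row does not reach only later rows make up. A row lasts 1/10 s, in which the tool goes at most 50 mm and 8.59 degrees, less where a joint would pass 70% of its speed; a pose out of reach is approached as far as the arm can. A call with a gripper value outside its range is refused whole. The fingers move at their own pace and stop on an object; "grip_force" is the grip in N (left out, the last holds). Time passes only in rows, so rows that repeat a pose let the fingers close. It gives the time, the measured TCP pose, the force and the opening at its end, in the units of the state.
- env.get_obs(): the state, without advancing time (a new reading comes with each control period).
- vision.capture(name): name is "scene" or "top" or "wrist"; returns (picture, depth): 400x640x3 uint8, red, green, blue; 400x640 float32, m along the optical axis (not along the pixel's ray), 0 where there is no reading.
- vision.camera_params(name): a dict with "fov_y" (degrees; the focal length in pixels is half the picture's height over the tangent of half this angle, whatever the lens; pixels are square), "cx", "cy" (the principal point, pixels), "origin" and "orientation" of the camera in the world; the wrist camera has in their place "tool_from_camera" (4x4, takes a point from camera to tool coordinates, whose origin is the TCP and whose axes are the tool frame's). Camera axes: x right, y up, looking along -z (the intrinsics and any distortion apply to the point x, -y, -z); pixel columns grow to the right and rows downward; lengths in m; the calibration is good to about 2 mm. A picture is of the moment at which its call begins: read the wrist's pose just before it. camera_params takes no time and is no camera call.
- env.close_job(): hands the job in, once; it reports no verdict.
Trained networks look in the newest picture that a camera, given by its name, has taken for a name from the list of things; names that differ only in an ending like _2 or _b are one class to them, and where a whole thing is asked for, a point or a joint stands for the part that bears it (a point fixed in the world has none). Each returns a list of dicts, best first, with "score" (0 to 1); they miss things now and then, are a little off and sometimes report something else, mostly with a low value. They report only what shows in the picture. A call takes as long as a camera call.
- spot_in(camera, thing): "xyz" ([x, y, z] in m, in world coordinates, good to about 4 mm: the middle of the surface that is visible of it).
- spot_point(camera, thing): "xyz" ([x, y, z] in m, in world coordinates, good to about 4 mm: a listed point, or the origin of a listed thing).
The state is a dict: "t": time; "qpos": joint angles; "dq": joint speeds; "joint_efforts": joint torques, N m; "tool_pos": TCP position; "eef_rot": TCP orientation; "contact_force": force on the tool from outside, world axes, zero at the start; "moment": the same for the moment, N m; "opening": finger opening in m.
Only numpy, scipy, OpenCV 4.12 (cv2) and the standard library are available. Lean on these libraries where they do the work, as an engineer would, in place of code of your own. Each camera call takes 0.05 s, during which the arm holds its last target. There are 200 camera calls.

## Working session

There is one attempt and no reset: what is moved stays moved. The work goes in short steps, Python scripts to look and compute and a tool call to move; the robot and the scene stay as the last step left them, time stands still between calls to the robot, and variables do not carry over. Pictures are saved under pics/ and viewed, about 8 in all and at most 12, crops included, and the job is handed in when it is done.

Besides the shell and the picture viewer there is one more tool, called after ">>>" as name(argument=value, ...), one argument or row to a line, values as JSON. move_arm: Moves the arm, as the interface text tells. Its arguments: {"type":"object","properties":{"commands":{"type":"array"},"grip_force":{"type":"number"}},"required":["commands"]}

```bash
mkdir -p pics
python3 - <<'E'
from rig import env, vision, spot_in, spot_point
import cv2
for c in("top","scene"):
    p,d=vision.capture(c); cv2.imwrite(f"pics/{c}0.png",p[:,:,::-1])
    print(c,{k:v for k,v in vision.camera_params(c).items()})
    for t in("open_tube_mouth","empty_well","rack","plate","capped_tube_1","insert_1","media_bottle","dish"):
        for r in spot_point(c,t)[:6]: print(t,[round(float(v),3) for v in r["xyz"]],round(float(r["score"]),2))
o=env.get_obs();print(o["t"],o["tool_pos"],o["eef_rot"],o["opening"])
E
```

```text
top {'fov_y': 49.90800027801069, 'cx': 318.8328162574646, 'cy': 202.295818423796, 'origin': array([ 0.40108941, -0.01338229,  1.25921414]), 'orientation': array([-0.69573808, -0.05820391,  0.05612315,  0.71373036])}
open_tube_mouth [0.475, 0.186, 0.12] 0.45
open_tube_mouth [0.522, -0.18, 0.017] 0.36
open_tube_mouth [0.702, -0.036, 0.002] 0.24
empty_well [0.52, -0.184, 0.019] 0.51
rack [0.501, 0.142, -0.001] 0.77
plate [0.538, -0.146, -0.001] 0.79
plate [0.566, -0.111, 0.002] 0.64
capped_tube_1 [0.531, 0.099, 0.002] 0.67
capped_tube_1 [0.53, 0.144, 0.005] 0.59
capped_tube_1 [0.489, 0.095, 0.006] 0.52
insert_1 [0.555, -0.181, 0.006] 0.58
insert_1 [0.561, -0.148, 0.003] 0.53
insert_1 [0.567, -0.112, 0.005] 0.52
insert_1 [0.521, -0.147, 0.003] 0.48
insert_1 [0.527, -0.102, 0.004] 0.43
media_bottle [0.525, -0.393, -0.004] 0.93
dish [0.553, 0.412, -0.001] 0.77
scene {'fov_y': 55.91340246605388, 'cx': 316.4010201202201, 'cy': 197.64121734945522, 'origin': array([0.84067015, 0.51941772, 0.82695656]), 'orientation': array([0.1952795 , 0.07787721, 0.32406788, 0.92237794])}
open_tube_mouth [0.475, 0.184, 0.122] 0.81
empty_well [0.516, -0.181, 0.021] 0.44
plate [0.536, -0.15, 0.0] 0.83
plate [0.55, 0.408, 0.001] 0.25
capped_tube_1 [0.539, 0.1, 0.006] 0.9
capped_tube_1 [0.528, 0.147, 0.005] 0.79
capped_tube_1 [0.487, 0.097, 0.006] 0.56
insert_1 [0.562, -0.111, 0.004] 0.63
insert_1 [0.52, -0.142, -0.0] 0.6
insert_1 [0.557, -0.144, 0.001] 0.57
insert_1 [0.526, -0.107, 0.001] 0.51
insert_1 [0.553, -0.186, -0.001] 0.49
media_bottle [0.527, -0.389, -0.002] 0.58
dish [0.551, 0.414, 0.0] 0.78
0.9 [ 0.1592923  -0.60435539  0.23129899] [ 3.28756379e-06  7.92098165e-01 -6.10393722e-01  6.29194059e-07] 0.08525595379011858
```

View pics/top0.png

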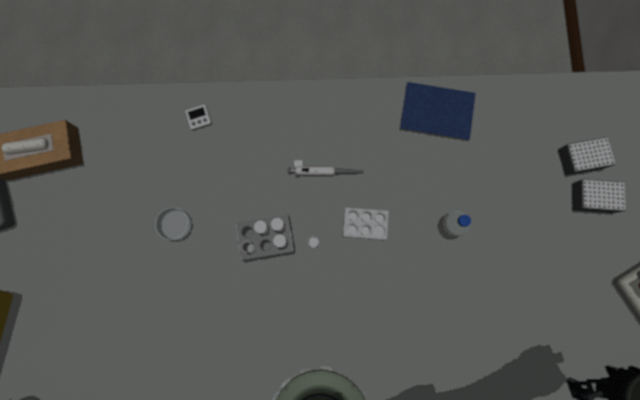

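View pics/scene0.png

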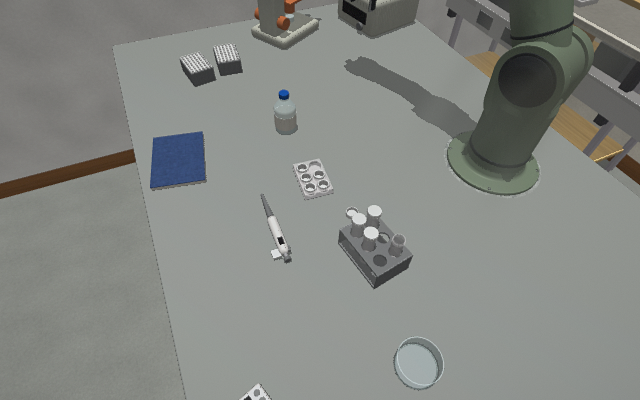

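Run:
```python
import cv2,numpy as np
t=cv2.imread("pics/top0.png");s=cv2.imread("pics/scene0.png")
f=lambda a:cv2.resize(a,(400,300),interpolation=cv2.INTER_CUBIC)
im=np.vstack([np.hstack([f(t[208:268,225:305]),f(t[193:253,327:407])]),np.hstack([f(s[195:291,320:448]),f(s[142:214,265:361])])])
cv2.imwrite("pics/crop.png",cv2.convertScaleAbs(im,alpha=1.2))
```

```text
(no output)
```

View pics/crop.png

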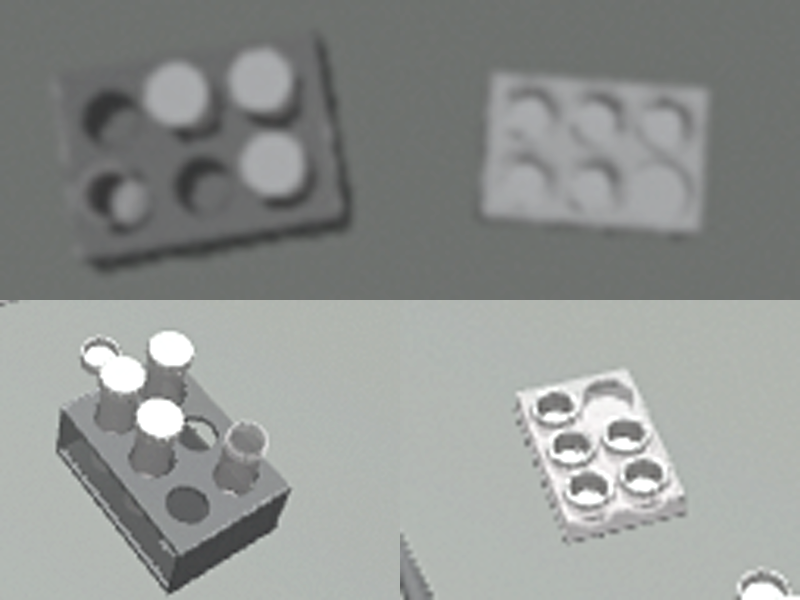

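>>> move_arm(
  commands=[
    [0.02,0.03,0.03,0,255],
    [0.05,0.07,0.06,0,255],
    [0.08,0.11,0.07,0,255],
    [0.11,0.15,0.07,0,255],
    [0.14,0.19,0.07,0,255],
    [0.17,0.23,0.07,0,255],
    [0.2,0.27,0.07,0,255],
    [0.23,0.31,0.07,0,255],
  ],
)

```text
t: 1.7
tool_pos: [0.385, -0.2995, 0.3016]
eef_rot: [0.0, 0.792, -0.61, 0.0]
contact_force: [0.8, -1.0, -0.2]
opening: 0.0001
```

Top-left and bottom-left crops: the open tube is the translucent one at (120,195) in the top crop, low x and most +y. Right crops: the empty well is at (660,190), low x and most −y. Both agree with the networks.

>>> move_arm(
  commands=[
    [0.01,0.05,0,0,255],
    [0.01,0.1,0,0,255],
    [0.01,0.15,0,0,255],
    [0.01,0.2,0,0,255],
    [0.02,0.25,0,0,255],
    [0.02,0.3,0,0,255],
    [0.03,0.35,0,0,255],
    [0.04,0.4,0,0,255],
  ],
)

```text
t: 2.5
tool_pos: [0.4233, 0.0969, 0.3018]
eef_rot: [-0.0, 0.792, -0.611, 0.001]
contact_force: [1.0, -1.9, -0.6]
opening: 0.0
```

>>> move_arm(
  commands=[
    [0.01,0.04,0,0,255],
    [0.02,0.08,0,0,255],
    [0.02,0.08,0,0,255],
    [0.02,0.08,0,0,255],
  ],
)

```text
t: 2.9
tool_pos: [0.4432, 0.1755, 0.301]
eef_rot: [0.0, 0.793, -0.61, -0.0]
contact_force: [0.6, 0.1, -0.5]
opening: 0.0
```

```bash
cat > h.py <<'E'
from rig import env, vision, spot_in, spot_point
import cv2,numpy as np
def look(name,things):
    o=env.get_obs();print(o["t"],o["tool_pos"].round(4))
    for c in("wrist","top","scene"):
        p,d=vision.capture(c)
        if c=="wrist": cv2.imwrite(f"pics/{name}.png",p[:,:,::-1])
        for t in things:
            for r in spot_point(c,t)[:5]: print(c,t,np.round(r["xyz"],4),round(float(r["score"]),2))
E
python3 -c "
from h import *
look('w1',['open_tube_mouth','empty_well','capped_tube_1'])"
```

```text
2.9 [0.4432 0.1755 0.301 ]
wrist open_tube_mouth [0.4774 0.183  0.118 ] 0.64
wrist empty_well [ 0.5152 -0.1843  0.0191] 0.45
wrist capped_tube_1 [0.5222 0.1487 0.0045] 0.61
wrist capped_tube_1 [0.486  0.093  0.0068] 0.58
wrist capped_tube_1 [0.5366 0.1025 0.0095] 0.57
top empty_well [ 0.5209 -0.1814  0.0178] 0.53
top capped_tube_1 [0.5316 0.0991 0.0035] 0.7
top capped_tube_1 [0.4893 0.0974 0.0039] 0.7
top capped_tube_1 [0.5299 0.1426 0.0024] 0.61
top capped_tube_1 [ 0.7034 -0.0385  0.003 ] 0.43
top capped_tube_1 [ 0.4897  0.0088 -0.0022] 0.21
scene open_tube_mouth [0.4739 0.1836 0.1175] 0.51
scene empty_well [ 0.5152 -0.1812  0.0199] 0.5
scene capped_tube_1 [0.4856 0.0949 0.0074] 0.78
scene capped_tube_1 [0.5342 0.1009 0.0037] 0.73
scene capped_tube_1 [0.5275 0.1474 0.0019] 0.69
```

View pics/w1.png

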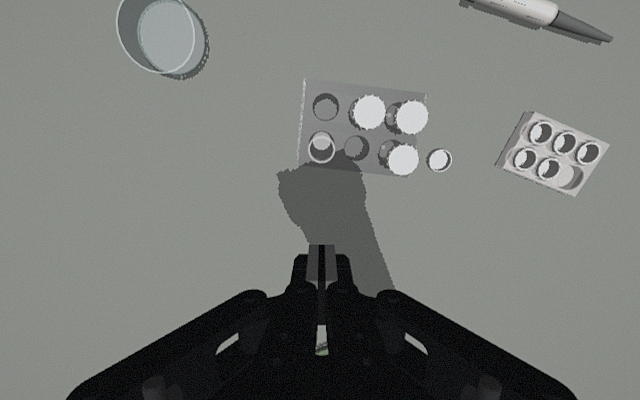

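>>> move_arm(
  commands=[
    [0.033,0.009,0,0,255],
    [0.033,0.009,-0.04,0,255],
    [0.033,0.009,-0.08,0,255],
    [0.033,0.009,-0.1,0,255],
    [0.033,0.009,-0.1,0,255],
    [0.033,0.009,-0.1,0,255],
  ],
)

```text
t: 4.1
tool_pos: [0.4766, 0.1842, 0.202]
eef_rot: [-0.0, 0.792, -0.61, -0.0]
contact_force: [-0.4, -0.1, -0.0]
opening: 0.0002
```

```bash
python3 -c "
from h import *
look('w2',['open_tube_mouth'])"
```

```text
4.1 [0.4766 0.1842 0.202 ]
wrist open_tube_mouth [0.4758 0.1842 0.1179] 0.97
scene open_tube_mouth [0.4766 0.1844 0.1235] 0.59
```

View pics/w2.png

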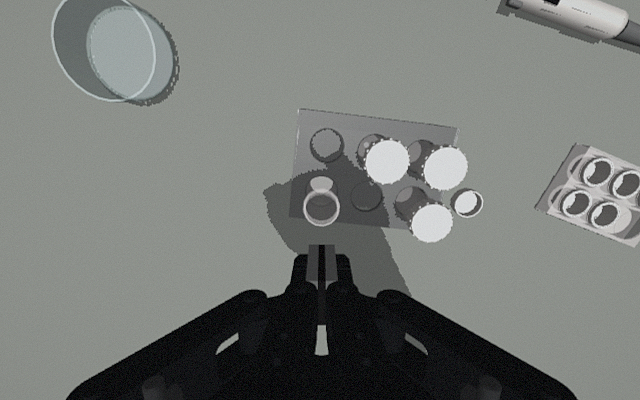

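The rim at (321,207) lies in line with the fingertips, and the networks agree within 1 mm. Descending to z = 0.139.

>>> move_arm(
  commands=[
    [0,0,-0.03,0,255],
    [0,0,-0.05,0,255],
    [0,0,-0.063,0,255],
    [0,0,-0.063,0,255],
    [0,0,-0.063,0,255],
    [0,0,-0.063,0,255],
  ],
)

```text
t: 5.0
tool_pos: [0.4769, 0.1842, 0.1393]
eef_rot: [-0.001, 0.792, -0.61, 0.0]
contact_force: [0.2, 0.3, 0.3]
opening: 0.0001
```

>>> move_arm(
  commands=[
    [0,0,0,0,255],
    [0,0,0,0,255],
    [0,0,0,0,255],
    [0,0,0,0,255],
    [0,0,0,0,255],
    [0,0,0,0,255],
    [0,0,0,0,255],
    [0,0,0,0,255],
  ],
)

```text
t: 5.8
tool_pos: [0.4763, 0.184, 0.1383]
eef_rot: [0.0, 0.792, -0.61, -0.0]
contact_force: [-0.9, -0.3, -0.5]
opening: -0.0001
```

>>> move_arm(
  commands=[
    [0,0,0,0,255],
    [0,0,0,0,255],
    [0,0,0,0,255],
    [0,0,0,0,255],
    [0,0,0,0,255],
    [0,0,0,0,255],
    [0,0,0,0,255],
    [0,0,0,0,255],
  ],
)

```text
t: 6.6
tool_pos: [0.4764, 0.1839, 0.1383]
eef_rot: [0.0, 0.792, -0.61, -0.0]
contact_force: [-1.3, 0.0, -0.7]
opening: -0.0001
```

>>> move_arm(
  commands=[
    [0,0,0,0,255],
    [0,0,0,0,255],
    [0,0,0,0,255],
    [0,0,0,0,255],
    [0,0,0,0,255],
  ],
)

```text
t: 7.1
tool_pos: [0.4764, 0.1839, 0.1383]
eef_rot: [-0.0, 0.792, -0.61, -0.0]
contact_force: [0.4, 0.6, 0.0]
opening: 0.0004
```

>>> move_arm(
  commands=[
    [0,0,0.04,0,255],
    [0,0,0.08,0,255],
    [0,0,0.12,0,255],
    [0,0,0.16,0,255],
    [-0.03,-0.03,0.16,0,255],
    [-0.05,-0.07,0.16,0,255],
    [-0.05,-0.11,0.16,0,255],
    [-0.05,-0.15,0.16,0,255],
  ],
)

```text
t: 7.9
tool_pos: [0.4258, 0.0325, 0.2987]
eef_rot: [-0.0, 0.792, -0.61, 0.001]
contact_force: [1.0, -0.2, -0.0]
opening: -0.0003
```

>>> move_arm(
  commands=[
    [0,-0.04,0,0,255],
    [0,-0.08,0,0,255],
    [0,-0.12,0,0,255],
    [0,-0.16,0,0,255],
    [0.02,-0.19,0,0,255],
    [0.04,-0.21,0,0,255],
    [0.04,-0.21,0,0,255],
    [0.04,-0.21,0,0,255],
  ],
)

```text
t: 8.7
tool_pos: [0.4662, -0.176, 0.2979]
eef_rot: [-0.0, 0.792, -0.61, -0.0]
contact_force: [-0.7, -0.1, -0.7]
opening: 0.0001
```

```bash
python3 -c "
from h import *
look('w3',['empty_well','insert_1','plate'])"
```

```text
8.7 [ 0.4662 -0.176   0.2979]
wrist empty_well [ 0.5152 -0.1856  0.0201] 0.56
wrist insert_1 [ 5.634e-01 -1.091e-01  1.000e-04] 0.94
wrist insert_1 [ 0.5561 -0.1879  0.0007] 0.78
wrist insert_1 [ 0.5236 -0.1444  0.0031] 0.77
wrist insert_1 [ 0.5621 -0.1518  0.0049] 0.76
wrist insert_1 [ 0.5249 -0.1042  0.0013] 0.64
wrist plate [ 0.5378 -0.1461  0.0008] 0.56
top empty_well [ 0.519  -0.1834  0.0184] 0.43
top insert_1 [ 0.5669 -0.1122  0.0014] 0.61
top insert_1 [ 0.5268 -0.1031  0.0018] 0.58
top insert_1 [ 0.5605 -0.1453  0.0046] 0.56
top insert_1 [ 0.5224 -0.1424  0.0021] 0.45
top insert_1 [ 0.5537 -0.1864  0.0063] 0.42
top plate [ 0.538  -0.1462 -0.0022] 0.77
top plate [0.5278 0.143  0.0077] 0.51
scene empty_well [ 0.5389 -0.1482  0.001 ] 0.63
scene empty_well [ 0.7006 -0.0392 -0.0008] 0.6
scene empty_well [ 0.5172 -0.1785  0.0188] 0.54
scene insert_1 [ 0.5262 -0.11    0.0009] 0.66
scene insert_1 [ 0.5584 -0.1468  0.0018] 0.56
scene insert_1 [ 5.184e-01 -1.423e-01 -4.000e-04] 0.47
scene insert_1 [ 0.5637 -0.1076  0.004 ] 0.39
scene plate [ 0.5347 -0.1504  0.0022] 0.58
scene plate [0.5349 0.1018 0.0009] 0.35
```

>>> move_arm(
  commands=[
    [0.03,-0.004,0,0,255],
    [0.051,-0.007,0,0,255],
    [0.051,-0.007,-0.04,0,255],
    [0.051,-0.007,-0.08,0,255],
    [0.051,-0.007,-0.12,0,255],
    [0.051,-0.007,-0.16,0,255],
    [0.051,-0.007,-0.18,0,255],
    [0.051,-0.007,-0.18,0,255],
  ],
)

```text
t: 10.1
tool_pos: [0.516, -0.1825, 0.1158]
eef_rot: [0.001, 0.792, -0.61, -0.002]
contact_force: [-0.7, 0.1, -0.1]
opening: -0.0002
```

```bash
python3 -c "
from h import *
look('w4',['empty_well','insert_1'])"
```

```text
10.1 [ 0.516  -0.1825  0.1158]
wrist empty_well [ 0.5158 -0.1846  0.0209] 0.7
wrist insert_1 [ 0.56   -0.1495  0.0032] 0.88
wrist insert_1 [ 0.5247 -0.1032  0.003 ] 0.88
wrist insert_1 [ 0.5237 -0.1433  0.0055] 0.75
wrist insert_1 [ 0.5618 -0.1111  0.0027] 0.74
wrist insert_1 [ 0.5545 -0.1864 -0.001 ] 0.74
top insert_1 [ 0.5593 -0.1479  0.0052] 0.65
top insert_1 [ 0.5258 -0.1031  0.0034] 0.47
top insert_1 [ 0.5669 -0.1115  0.0016] 0.45
top insert_1 [ 5.213e-01 -1.418e-01  1.000e-04] 0.44
scene empty_well [ 0.5158 -0.1801  0.0226] 0.49
scene insert_1 [ 0.5197 -0.1428  0.0014] 0.63
scene insert_1 [ 0.562  -0.1089  0.0039] 0.6
scene insert_1 [ 0.5618 -0.1487  0.0014] 0.58
scene insert_1 [ 5.518e-01 -1.876e-01  5.000e-04] 0.42
```

View pics/w4.png

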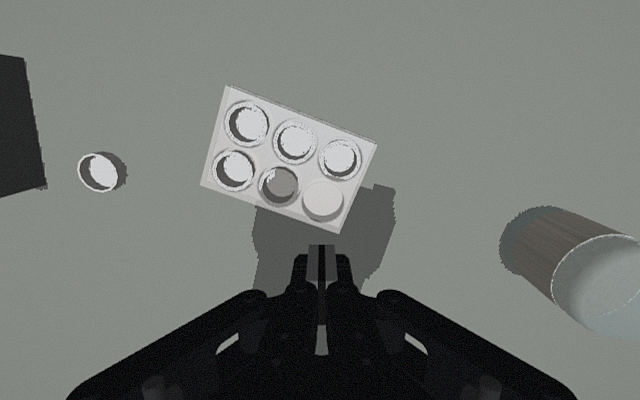

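The empty well at (322,201) is in line with the fingertips at x=322. Descending, holding, then withdrawing.

>>> move_arm(
  commands=[
    [0,-0.001,-0.03,0,255],
    [0,-0.001,-0.055,0,255],
    [0,-0.001,-0.075,0,255],
    [0,-0.001,-0.075,0,255],
    [0,-0.001,-0.075,0,255],
    [0,-0.001,-0.075,0,255],
  ],
)

```text
t: 11.15
tool_pos: [0.518, -0.1842, 0.0445]
eef_rot: [-0.0, 0.792, -0.61, 0.001]
contact_force: [-0.7, -0.1, 0.8]
opening: 0.0003
```

>>> move_arm(
  commands=[
    [0,0,0,0,255],
    [0,0,0,0,255],
    [0,0,0,0,255],
    [0,0,0,0,255],
    [0,0,0,0,255],
    [0,0,0,0,255],
    [0,0,0,0,255],
    [0,0,0,0,255],
  ],
)

```text
t: 11.95
tool_pos: [0.5174, -0.184, 0.0433]
eef_rot: [0.0, 0.792, -0.61, -0.0]
contact_force: [0.1, -0.7, 0.8]
opening: 0.0
```

>>> move_arm(
  commands=[
    [0,0,0,0,255],
    [0,0,0,0,255],
    [0,0,0,0,255],
    [0,0,0,0,255],
    [0,0,0,0,255],
    [0,0,0,0,255],
    [0,0,0,0,255],
    [0,0,0,0,255],
  ],
)

```text
t: 12.75
tool_pos: [0.5174, -0.1841, 0.0433]
eef_rot: [-0.0, 0.792, -0.61, -0.0]
contact_force: [1.3, 0.7, -0.5]
opening: 0.0002
```

>>> move_arm(
  commands=[
    [0,0,0,0,255],
    [0,0,0,0,255],
    [0,0,0,0,255],
    [0,0,0,0,255],
    [0,0,0,0,255],
  ],
)

```text
t: 13.25
tool_pos: [0.5174, -0.1841, 0.0433]
eef_rot: [-0.0, 0.792, -0.61, -0.0]
contact_force: [0.2, -0.1, 0.4]
opening: 0.0
```

>>> move_arm(
  commands=[
    [0,0,0.04,0,255],
    [0,0,0.08,0,255],
    [0,0,0.12,0,255],
    [0,0,0.16,0,255],
    [0,0,0.2,0,255],
    [0,0,0.24,0,255],
    [-0.03,-0.02,0.25,0,255],
    [-0.06,-0.05,0.25,0,255],
  ],
)

```text
t: 14.05
tool_pos: [0.4578, -0.2334, 0.2952]
eef_rot: [-0.001, 0.793, -0.609, 0.002]
contact_force: [0.6, -0.6, -0.9]
opening: -0.0001
```

>>> move_arm(
  commands=[
    [-0.03,-0.03,0,0,255],
    [-0.06,-0.06,0,0,255],
    [-0.09,-0.09,0,0,255],
    [-0.12,-0.12,0,0,255],
    [-0.15,-0.16,0,0,255],
    [-0.17,-0.19,0,0,255],
    [-0.17,-0.19,0,0,255],
    [-0.17,-0.19,0,0,255],
  ],
)

```text
t: 14.85
tool_pos: [0.287, -0.4242, 0.2931]
eef_rot: [-0.0, 0.792, -0.611, -0.0]
contact_force: [0.7, 0.4, -1.0]
opening: 0.0001
```

```bash
python3 -c "
from h import *
look('w5',['open_tube_mouth','empty_well','capped_tube_1','media_bottle'])
o=env.get_obs();print(np.abs(o['dq']).max(),o['contact_force'])
p,d=vision.capture('scene');cv2.imwrite('pics/s5.png',p[:,:,::-1])"
```

```text
14.85 [ 0.287  -0.4242  0.2931]
top open_tube_mouth [0.4769 0.1843 0.12  ] 0.59
top empty_well [ 0.5204 -0.1832  0.0185] 0.42
top capped_tube_1 [0.5305 0.1455 0.004 ] 0.67
top capped_tube_1 [0.4881 0.0954 0.0071] 0.54
top capped_tube_1 [5.316e-01 9.880e-02 3.000e-04] 0.49
top media_bottle [ 0.5264 -0.3918 -0.0026] 0.82
scene open_tube_mouth [ 5.392e-01 -1.501e-01  2.000e-04] 0.73
scene open_tube_mouth [0.5352 0.1043 0.0046] 0.58
scene open_tube_mouth [0.4769 0.1829 0.1178] 0.57
scene empty_well [ 0.5587 -0.1485  0.0033] 0.64
scene empty_well [ 0.5172 -0.1824  0.021 ] 0.46
scene capped_tube_1 [0.525  0.1469 0.0026] 0.7
scene capped_tube_1 [0.4863 0.0964 0.007 ] 0.69
scene capped_tube_1 [0.5385 0.1025 0.0019] 0.65
scene media_bottle [ 5.267e-01 -3.905e-01 -1.000e-04] 0.69
0.0018423891343290135 [-1.04124767 -0.77624695 -0.32477924]
```

View pics/s5.png

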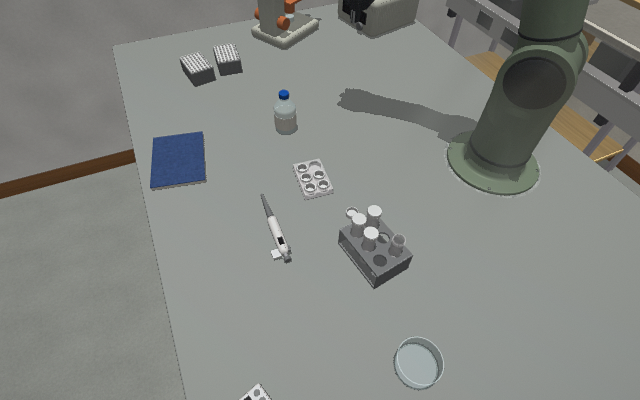

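The scene is unchanged: tubes at (375,235), plate at (313,178) and bottle at (285,113) are where they were at the start, and the arm is clear. Handing in.

```bash
python3 -c "
from rig import env
env.close_job()"
```

```text
the job is handed in; nothing more can be done
```

The job is done and handed in at about 15 s of the 48 s allowed.

| Hold | Fingertips (x, y, z), m | Height above target | Duration |
|---|---|---|---|
| Open tube (low-x row, farthest +y) | (0.476, 0.184, 0.138) | 19 mm over the mouth | about 2.3 s |
| Empty well (low-x row, farthest −y) | (0.517, −0.184, 0.043) | 23 mm over the plate top | about 2.3 s |

The fingers were shut throughout both holds. Between them the hand travelled at z ≈ 0.30 m. It finished at (0.287, −0.424, 0.293), more than 30 cm from both targets.

**Last checks:**
- **Nothing moved:** the final scene picture shows everything where it was at the start, and the networks' positions for the tubes, well and bottle match the earlier ones within about 4 mm.
- **No contact:** the wrist force readings stayed at noise level, about 2 N or less.
- **Disagreements:** the well hold came out about 3 mm higher than I commanded; I left it there. In the final look the scene camera's network ranked wrong spots above the open tube and the empty well. Its lower-ranked hits, the top camera and the pictures themselves all agreed with the positions I used.

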